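# Clamp the yellow-banded sample brick in the bench jig

### The job

Please get the yellow-banded brick clamped in the blue bench jig: free the jig's clamp knob (never force the carriage while it is locked), draw the carriage back, take the brick from the tray and lay it gently (do not drop it) flat on the bed, lengthwise and squarely between the two jaws. Then bring the carriage up snug so the brick touches both jaws, and only then turn the knob fully back to locked. Leave the other bricks and everything else on the bench where they are.

Things in the scene. Friction and masses are not known exactly. Their poses are not given: they have to be found in the camera images.
- jig: Aluminium bed plate 120 x 280 x 15 mm fixed on the bench, with blue jaws. Origin: centre of its underside; x across, y along the bed (travel of the carriage), z up. The bed's top is at z 15 mm. The fixed jaw (70 mm wide in x, 20 mm thick, rising 50 mm above the bed) stands at the -y end, its clamping face at y = -120 mm. Jig and tray swap sides of the bench between runs.
- carriage (a joint): Sliding jaw of the jig: a blue block 70 mm (x) x 64 mm (y) x 45 mm high on the bed. The value is the gap between the two clamping faces in m: 0 closed, 0.175 fully open; it grows as the carriage moves to the jig's +y. Starts clamped at 0.04 to 0.10, too narrow for the brick. It takes about 4 N to move. It must never be forced along while the knob is locked.
- carriage_face (a point): Centre of the carriage's clamping face (looks to the jig's -y), 25 mm above the bed.
- fixed_face (a point): Centre of the fixed jaw's clamping face (looks to the jig's +y), 25 mm above the bed.
- knob (a joint): Clamp knob on top of the carriage, rad: 0 locked, 1.4 fully free, turning counter-clockwise from above to free. The brake grips near 0 and is quite off from 1.0. White stripe on the bar's pointer end: at the red dot it is locked, at the green dot (1.3) free. It takes about 0.2 N m and stays where it is left.
- knob_grip (a point): Grip point on the knob's vertical axis, in the middle of its black bar grip: 66 mm long, 16 mm wide, 32 mm high; the point is 16 mm below the bar's top and 27 mm above the carriage's top, 34 mm behind the carriage's face (jig +y). The axes turn with the knob: x along the bar (the pointer end is -x), y across it; when locked x is parallel to the jig's x.
- tray: Fixed galvanised tray 180 x 320 mm, floor 6 mm thick, rim 10 mm high, carrying three bricks side by side. Origin: centre of its underside; y along its length.
- brick_yellow: The brick to clamp: cream, 120 x 52 x 48 mm (x, y, z), 0.2 to 0.4 kg, with a yellow band round it near its +x end. Origin: centre of its underside; either end may face the fixed jaw.
- brick_blue: Like it with a blue band; leave it alone.
- brick_green: Like it with a green band; leave it alone.
- jar: Closed glass jar, 76 mm across, 110 mm high, standing behind and between jig and tray. Origin: centre of its underside. Leave alone.
- marker: Black marker pen 140 mm long, 16 mm thick, lying along its x between jig and tray. Leave alone.
- scraper: Spatula 200 mm long lying along its x. Leave alone.
- caliper: Caliper 190 mm long, 14 mm high, lying along its x. Leave alone.
- bottle: White bottle 60 mm across, 125 mm high, at the back. Leave alone.
- cup: Blue mug 80 mm across, 90 mm high, at the back. Leave alone.
Not all that is in view belongs to the job. Leave any pink, red or turquoise look-alike of the brick_yellow alone.

How it is judged:
On the way, in this order (a step that is already met when the one before it is completed fails the run):
1. the clamp knob is turned free (past 1.0 rad) (value of joint knob above 1 rad), for 0.1 s.
2. the yellow-banded brick lies flat on the bed between the jaws (x of brick_yellow in the frame of jig between -0.02 and 0.02 m and y of brick_yellow in the frame of jig between -0.075 and 0 m and z of brick_yellow in the frame of jig between 0.01 and 0.02 m and angle between brick_yellow's own z axis and vertical below 0.06 rad and value of joint carriage above 0.115 m), for 0.2 s.
3. the carriage is brought up snug on the brick while the knob is still free (value of joint carriage between 0.115 and 0.1235 m and value of joint knob above 0.8 rad and y of brick_yellow in the frame of jig between -0.066 and -0.055 m and z of brick_yellow in the frame of jig between 0.01 and 0.02 m), for 0.1 s.
At the end, for the whole second after the job is handed in: Knob locked (under 0.2 rad); gap 115 to 123.5 mm, snug on the 120 mm brick; brick at rest flat on the bed (z 10 to 20 mm in the jig frame, tilt under 0.05 rad), lengthwise within 0.07 rad, within 15 mm of the centre line, its origin at jig y -66 to -55 mm (value of joint knob below 0.2 rad and value of joint carriage between 0.115 and 0.1235 m and x of brick_yellow in the frame of jig between -0.015 and 0.015 m and y of brick_yellow in the frame of jig between -0.066 and -0.055 m and z of brick_yellow in the frame of jig between 0.01 and 0.02 m and angle between brick_yellow's own z axis and vertical below 0.05 rad and angle between the x axis of brick_yellow and the y axis of jig, either way round below 0.07 rad and linear speed of brick_yellow below 0.02 m/s); the robot touches nothing.
It fails at once if the carriage is forced along while the knob is locked (value of joint knob below 0.5 rad and distance of carriage_face from where it was at the start of the episode above 0.006 m and value of joint carriage below 0.112 m).
It fails at once if a bystander (other brick, jar, marker, scraper, caliper, bottle or mug) is moved by more than 30 mm (distance of any of brick_blue, brick_green, jar, marker, scraper, caliper, bottle, cup from where it was at the start of the episode above 0.03 m).
It fails at once if the brick is dropped or thrown (moves faster than 0.5 m/s out of the fingers) (linear speed of brick_yellow above 0.5 m/s and contact force between brick_yellow and the fingers below 0.1 N).
It also fails if it takes over 67 s, if anything falls off the work surface, if the arm or the gripper's body presses on something with over 40 N, if the wrist force passes 120 N, or if a joint passes its speed limit or range.

### The arm

A 6-joint arm with a two-finger parallel gripper is mounted at the origin on the work surface. World frame = base frame: x ahead of the robot, y to its left, z up, the work surface at z = 0. Lengths are in m, angles in rad, forces in N, time in s.
With the tool pointing down it reaches from about 0.35 to 0.8 m from the base axis. Payload 7.3 kg.
Tool frame: the origin (TCP) lies on the centre line of the jaws, within the pads' length; the fingertips stand 19 mm ahead of it and the grasp point (between the pads) is the TCP (tcp_to_tips is the distance from the TCP to the fingertips, in m); z points along the fingers, y is the line along which they close (so a half turn about z gives the same grasp; the last joint's range is limited). The gripper opens to 85 mm and grips with 20 to 120 N. Pads are 22 mm wide; open, the fingers measure 114 mm over their backs; the gripper's body (76 mm by 85 mm) begins 54 mm behind the grasp point. The pads swing forward as they close: fully open they stand 13 mm farther back than shut.
Start: joints at [-1.392, 0.342, 1.524, -0, 1.275, -0.146], TCP at [0.168, -0.498, 0.216] pointing down, gripper open.
Joint ranges: [-2.53, 2.53], [-0.77, 2.02], [0.04, 2.7], [-1, 4.14], [0.28, 2.66], [-3.11, 3.11]. Speed limits (rad/s): [2.57, 2.57, 3.14, 3.14, 3.14, 3.14].

### API

Orientations are given as a rotation vector (axis times angle).
In Python, from bench import * gives the robot as it stands. The module is installed in compiled form; this text tells all that it offers.
- The arm moves only by the shell command python3 -m jog 'ROWS' [FORCE]. ROWS is JSON, a list of rows, each a list of 7 numbers: the opening, from 0 (shut) to 1 (fully open), then the shift along the world's x, y, z each as a share of 0.12 m, from -1 to 1, then the turn, a rotation vector about the world's x, y, z each as a share of 360 degrees, from -1 to 1. In form: [[claw, tx, ty, tz, ax, ay, az], ...]. A call has 1 to 12 rows; each row is the pose to reach, as a shift and turn from the pose commanded when the call began, turning the shorter way round; what a row does not reach only later rows make up. A row lasts 1/10 s, in which the tool goes at most 50 mm and 8.59 degrees, less where a joint would pass 70% of its speed; a pose out of reach is approached as far as the arm can. A call with a number of a shift or a turn outside -1 to 1 is refused whole. A call with a gripper value outside its range is refused whole. The fingers move at their own pace and stop on an object; FORCE is the grip in N (left out, the last holds). Time passes only in rows, so rows that repeat a pose let the fingers close. It gives the time, the measured TCP pose, the force, the opening and the grip force at its end, in the units of the state.
- get_state(): the state, without advancing time (a new reading comes with each control period).
- capture(name): name is "side" or "top" or "wrist"; returns a dict with "image" (480x640x3 uint8, red, green, blue), "depth" (480x640 float32, m along the optical axis (not along the pixel's ray), 0 where there is no reading), "fov_y" (degrees; the focal length in pixels is half the picture's height over the tangent of half this angle, whatever the lens; pixels are square), "cx", "cy" (the principal point, pixels), "k1" (the pictures are not rectified: a ray, as slopes to the right and down, at radius r is drawn at 1 + k1 r^2 times it, then the intrinsics apply), "R" (3x3) and "t" (3): a world point X has camera coordinates R X + t; the wrist camera has in their place "tool_from_camera" (4x4, takes a point from camera to tool coordinates, whose origin is the TCP and whose axes are the flange's). Camera axes: x right, y down, z forward; pixel columns grow to the right and rows downward; lengths in m; the calibration is good to about 2 mm. A picture is of the moment at which its call begins: read the wrist's pose just before it.
- sign_off(): hands the job in; it is judged then, once.
The state is a dict: "clock": time; "joint_pos": joint angles; "qd": joint speeds; "joint_efforts": joint torques, N m; "position": TCP position; "tool_rot": TCP orientation; "force": force on the tool from outside, world axes, zero at the start; "moment": the same for the moment, N m; "finger_gap": finger opening in m; "gripper_force": force on a finger pad.
Only numpy, scipy, OpenCV 4.12 (cv2) and the standard library are available. Lean on these libraries where they do the work, as an engineer would, in place of code of your own. Each camera call takes 0.05 s, during which the arm holds its last target. There are 200 camera calls.

## Working session

There is one attempt and no reset: what is moved stays moved. The work goes in short steps, Python scripts to look and compute and a shell command to move; the robot and the scene stay as the last step left them, time stands still between calls to the robot, and variables do not carry over. Pictures are saved under pics/ and viewed, at most 10 in all, crops included, and the job is handed in when it is done.

```bash
mkdir -p pics; cat > h.py <<'E'
import numpy as np,cv2
from bench import *
from scipy.spatial.transform import Rotation as Ro
def cam(c):
    f=240/np.tan(np.radians(c["fov_y"])/2)
    return f
def pts(c,st=None):
    "world xyz map from depth"
    f=cam(c);h,w=c["depth"].shape
    u,v=np.meshgrid(np.arange(w),np.arange(h))
    x=(u-c["cx"])/f;y=(v-c["cy"])/f
    a,b=x.copy(),y.copy()
    for _ in range(8):
        k=1+c["k1"]*(a*a+b*b);a=x/k;b=y/k
    ray=np.stack([a,b,np.ones_like(a)],-1)
    if "R" in c:
        R=np.array(c["R"]).T;o=-R@np.array(c["t"])
    else:
        T=np.array(c["tool_from_camera"]);Rt=Ro.from_rotvec(st["tool_rot"]).as_matrix()
        R=Rt@T[:3,:3];o=Rt@T[:3,3]+np.array(st["position"])
    d=ray@R.T
    return o,d,o+d*c["depth"][...,None]
def onplane(o,d,z): return o+d*((z-o[2])/d[...,2])[...,None]
def shot(n):
    st=get_state();c=capture(n);return (st,c)+pts(c,st)
def save(n,im): cv2.imwrite("pics/"+n+".png",cv2.cvtColor(im,cv2.COLOR_RGB2BGR))
E
python3 - <<'E'
from h import *
import pickle
for n in("top","side"):
    s=shot(n);save(n+"0",s[1]["image"]);pickle.dump(s,open(n+".pkl","wb"))
    print(n,s[2],s[1]["k1"],cam(s[1]))
print(get_state())
E
```

```text
top [0.4621235  0.07584666 1.32660428] -0.08772056671576257 600.1275793379479
side [0.00527198 0.53119831 0.89335443] 0.048644261004350604 504.2704761572314
{'clock': 0.1, 'joint_pos': array([-1.39204821e+00,  3.42650716e-01,  1.52490248e+00, -2.72446274e-05,
        1.27542205e+00, -1.45994512e-01]), 'qd': array([-0.0015742 , -0.00370418, -0.00263391, -0.00071554, -0.00029582,
        0.00018974]), 'joint_efforts': array([ 2.35961095e-03, -4.34446979e+01, -2.46491790e+01, -6.07762126e-05,
        4.74162342e-03, -1.83136706e-05]), 'position': array([ 0.16745672, -0.49717844,  0.21490333]), 'tool_rot': array([-3.09890457e+00, -5.07654957e-01,  7.64597166e-05]), 'force': array([-0.09646306, -0.39188935,  0.28977085]), 'moment': array([ 0.01124988,  0.03971249, -0.02450172]), 'gripper_force': 0.0, 'finger_gap': 0.08525179334528862}
```

View pics/top0.png

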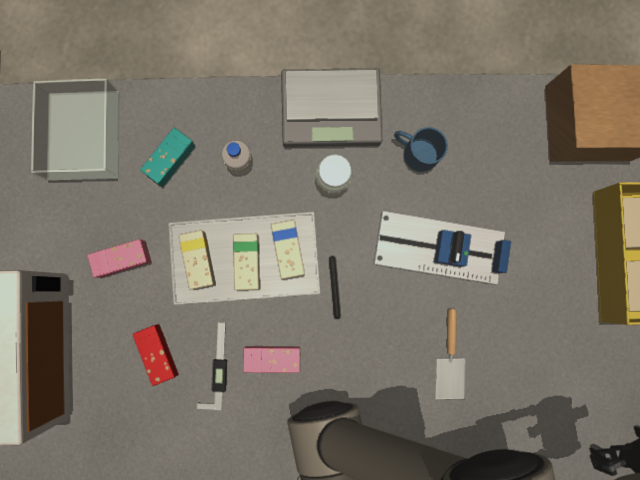

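View pics/side0.png

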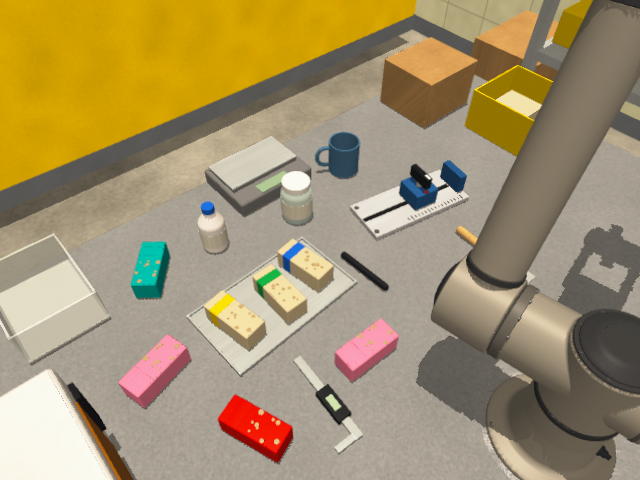

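Candidates in the top view: yellow band (196,260), green (246,262), blue (288,250). Look-alikes: pink (118,258) and (272,360), red (155,355), turquoise (167,157). I choose (196,260), the cream brick with the yellow band. The jig is at (443,248), with its fixed jaw at the right (502,256) and the knob at (458,247).

```bash
cat > m.py <<'E'
from h import *
import pickle
s,c,o,d,P=pickle.load(open("top.pkl","rb"))
im=c["image"];hsv=cv2.cvtColor(im,cv2.COLOR_RGB2HSV)
def rect(mask,z,name,box):
    x0,y0,x1,y1=box;m=np.zeros(mask.shape,np.uint8);m[y0:y1,x0:x1]=mask[y0:y1,x0:x1]
    cs,_=cv2.findContours(m,cv2.RETR_EXTERNAL,cv2.CHAIN_APPROX_NONE)
    k=max(cs,key=cv2.contourArea)[:,0]
    w=onplane(o,d,z)[k[:,1],k[:,0]][:,:2]
    r=cv2.minAreaRect((w*1000).astype(np.float32))
    b=cv2.boxPoints(r);e=max([b[1]-b[0],b[2]-b[1]],key=np.linalg.norm)
    print(name,np.round(r[0],1),np.round(r[1],1),"long-axis deg",round(np.degrees(np.arctan2(e[1],e[0])),1)%180)
Z=P[...,2]
hi=lambda a,b:(Z>a)&(Z<b)
h_,s_,v_=[hsv[...,i] for i in range(3)]
rect(hi(.045,.065),.054,"brickY top",(170,220,222,300))
yel=(h_>20)&(h_<35)&(s_>150)
rect(yel&hi(.045,.065),.054,"band",(170,220,222,300))
rect(hi(.008,.03)|hi(.03,.2),.015,"jig all",(365,200,520,295))
blue=(h_>95)&(h_<125)&(s_>90)
rect(blue&hi(.055,.075),.065,"fixed top",(488,220,520,290))
rect(hi(.052,.069),.060,"carriage top",(425,220,480,280))
rect(hi(.08,.12),.103,"knob top",(425,220,485,280))
for b in [(380,220,420,280)]: print("bed z",np.median(Z[235:265,390:425]))
for n,(u,v) in dict(brick=(196,262),fj=(503,256),car=(443,247),knob=(458,247)).items(): print(n,P[v,u].round(4))
rect(hi(.045,.065),.054,"brickG",(225,220,264,300))
crops=[cv2.resize(im[y:y+100,x:x+130],(390,300),interpolation=cv2.INTER_CUBIC) for x,y in((140,210),(390,200))]
save("crop",np.hstack(crops))
E
python3 m.py
```

```text
brickY top [532.3 297.6] [118.4  53.7] long-axis deg 10.7
band [564.2 302.4] [17.6 51.2] long-axis deg 100.7
jig all [ 546.  -242.7] [298.9 118.7] long-axis deg 79.1
fixed top [ 523.2 -360.6] [18.8 68.4] long-axis deg 168.7
carriage top [ 543.9 -252.6] [66.7 68.6] long-axis deg 168.7
knob top [ 544.4 -248.7] [21.3 65.1] long-axis deg 169.0
bed z 0.01541390917457719
brick [0.5263 0.2965 0.0555]
fj [ 0.5229 -0.3571  0.0685]
car [ 0.5456 -0.2293  0.0614]
knob [ 0.5421 -0.2503  0.1045]
brickG [526.3 191.8] [ 53.  119.1] long-axis deg 179.1
```

View pics/crop.png

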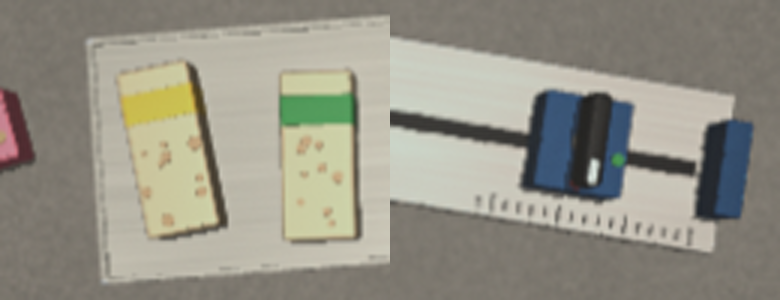

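The crop shows the yellow-banded cream brick (left half, band at about (160,103)). The jig's knob has its white stripe at (592,170), pointing jig -x, so it is locked. Moving over the knob.

```bash
python3 -m jog '[[1,0.3,0.2,0,0,0,0],[1,0.65,0.45,0,0,0,0],[1,1,0.7,0,0,0,0]]' 40
python3 -m jog '[[1,0.35,0.25,0,0,0,-0.02],[1,0.7,0.5,0,0,0,-0.04],[1,1,0.7,0,0,0,-0.06]]'
python3 -m jog '[[1,0.35,0.25,0,0,0,-0.01],[1,0.7,0.45,0,0,0,-0.0225],[1,1,0.66,0,0,0,-0.0225],[1,1.0,0.66,0,0,0,-0.0225],[1,1.0,0.66,0,0,0,-0.0225]]'
cat > w.py <<'E'
from h import *
import sys,pickle
s,c,o,d,P=shot("wrist");save(sys.argv[1],c["image"]);pickle.dump((s,c,o,d,P),open("w.pkl","wb"))
R=Ro.from_rotvec(s["tool_rot"]).as_matrix()
print(s["clock"],s["position"].round(4),"yaw",np.degrees(np.arctan2(R[1,1],R[0,1])).round(1),"q",s["joint_pos"].round(2))
Z=P[...,2];im=c["image"];hsv=cv2.cvtColor(im,cv2.COLOR_RGB2HSV)
print(o)
def rect(m,z,n):
    cs,_=cv2.findContours(m.astype(np.uint8),cv2.RETR_EXTERNAL,cv2.CHAIN_APPROX_NONE)
    for k in sorted(cs,key=cv2.contourArea)[::-1][:2]:
        if len(k)<20: continue
        k=k[:,0];w=onplane(o,d,z)[k[:,1],k[:,0]][:,:2];r=cv2.minAreaRect((w*1000).astype(np.float32))
        b=cv2.boxPoints(r);e=max([b[1]-b[0],b[2]-b[1]],key=np.linalg.norm)
        print(n,np.round(r[0],1),np.round(r[1],1),"long deg",round(np.degrees(np.arctan2(e[1],e[0])),1)%180,"px",k.min(0),k.max(0))
box=np.zeros(Z.shape,bool);box[P[...,0]>.3]=1
blue=(hsv[...,0]>95)&(hsv[...,0]<125)&(hsv[...,1]>90)&(P[...,0]>.4)&(P[...,0]<.65)&(P[...,1]<-.1)
rect(blue&(abs(Z-.065)<.003),.065,"fixed top")
rect((abs(Z-.060)<.0025)&blue,.060,"carriage top")
rect((abs(Z-.103)<.006),.103,"knob top")
rect((abs(Z-.054)<.004)&(P[...,1]>0),.054,"brick tray")
rect((abs(Z-.063)<.003)&(P[...,1]<0)&~blue,.063,"brick on bed")
E
python3 w.py w1
```

```text
clock: 0.4
position: [0.2857, -0.4144, 0.2151]
tool_rot: [-3.1, -0.505, 0.0]
force: [0.7, -1.3, 0.1]
finger_gap: 0.0854
gripper_force: 0.0
clock: 0.7
position: [0.4049, -0.3307, 0.2153]
tool_rot: [-3.14, 0.084, 0.001]
force: [-0.6, -0.6, 0.8]
finger_gap: 0.0856
gripper_force: 0.0
clock: 1.2
position: [0.524, -0.2522, 0.2147]
tool_rot: [-3.128, 0.294, 0.003]
force: [-0.6, 0.5, 0.2]
finger_gap: 0.0853
gripper_force: 0.0
1.2 [ 0.524  -0.2522  0.2147] yaw -100.7 q [-0.58  0.45  1.36 -0.    1.33  1.18]
[ 0.59321354 -0.26570819  0.37220872]
fixed top [ 523.2 -360.7] [20.4 68.7] long deg 168.9 px [425 155] [453 233]
carriage top [ 543.2 -254.8] [63.1 69.3] long deg 169.3 px [278 154] [351 232]
carriage top [ 537.6 -354.4] [ 2.7 41.9] long deg 168.3 px [425 155] [431 203]
knob top [ 543.9 -252.9] [15.7 64.5] long deg 169.8 px [301 160] [322 243]
brick tray [504.2  67.9] [13.5 31.8] long deg 154.4 px [  0 276] [ 13 304]
brick on bed [692.8 -28.7] [18.2 63.4] long deg 157.1 px [ 0 26] [ 21 107]
brick on bed [ 531.1 -277.3] [7.5 8.2] long deg 162.5 px [338 199] [347 208]
```

View pics/w1.png

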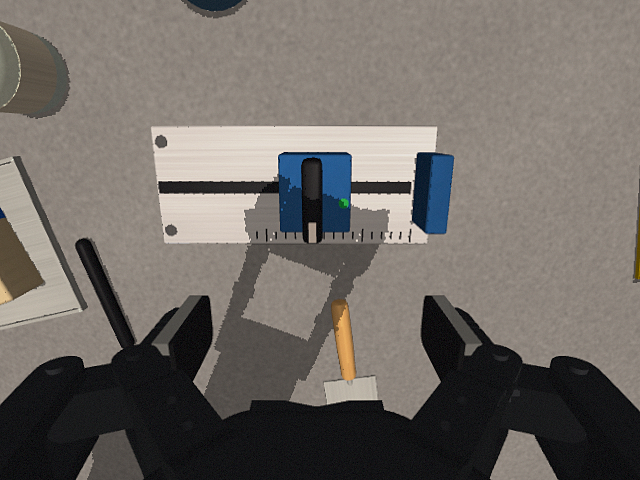

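The wrist view shows the knob bar at pixels x 301–322, y 160–243, stripe end at the bottom. The fixed jaw is at the right (440,194), and the measurements agree with the top view. Going down and gripping the knob.

```bash
python3 -m jog '[[1,0.17,-0.005,-0.1,0,0,0],[1,0.17,-0.005,-0.35,0,0,0],[1,0.17,-0.005,-0.6,0,0,0],[1,0.17,-0.005,-0.8,0,0,0],[1,0.17,-0.005,-0.9,0,0,0],[1,0.17,-0.005,-0.9,0,0,0]]' 40
python3 -m jog '[[1,0,0,-0.07,0,0,0],[1,0,0,-0.14,0,0,0],[1,0,0,-0.14,0,0,0],[0,0,0,-0.14,0,0,0],[0,0,0,-0.14,0,0,0],[0,0,0,-0.14,0,0,0],[0,0,0,-0.14,0,0,0],[0,0,0,-0.14,0,0,0],[0,0,0,-0.14,0,0,0],[0,0,0,-0.14,0,0,0]]' 40
```

```text
clock: 1.85
position: [0.5425, -0.2542, 0.1061]
tool_rot: [-3.126, 0.3, 0.005]
force: [0.4, -0.2, 1.1]
finger_gap: 0.085
gripper_force: 0.0
clock: 2.85
position: [0.5442, -0.2537, 0.0907]
tool_rot: [3.127, -0.297, -0.0]
force: [0.3, -0.7, -0.4]
finger_gap: 0.0
gripper_force: 0.0
```

```bash
python3 w.py w2
```

```text
2.85 [ 0.5442 -0.2537  0.0907] yaw -100.9 q [-0.56  0.6   1.47 -0.    1.07  1.2 ]
[ 0.61310482 -0.26729341  0.24835733]
fixed top [ 523.8 -360.2] [20.7 68.8] long deg 169.2 px [486 206] [538 322]
carriage top [ 544.2 -254.8] [63.  68.2] long deg 169.1 px [259 204] [375 318]
carriage top [ 525.8 -353.4] [18.2 71.9] long deg 156.6 px [482 204] [532 321]
knob top [ 562.1 -255.9] [15.2 31.1] long deg 169.7 px [295 225] [330 293]
brick on bed [ 531.8 -278.1] [8.6 8.2] long deg 45.4 px [355 271] [370 286]
brick on bed [ 489.5 -350.2] [11.3  1.5] long deg 71.3 px [485 320] [503 323]
```

View pics/w2.png

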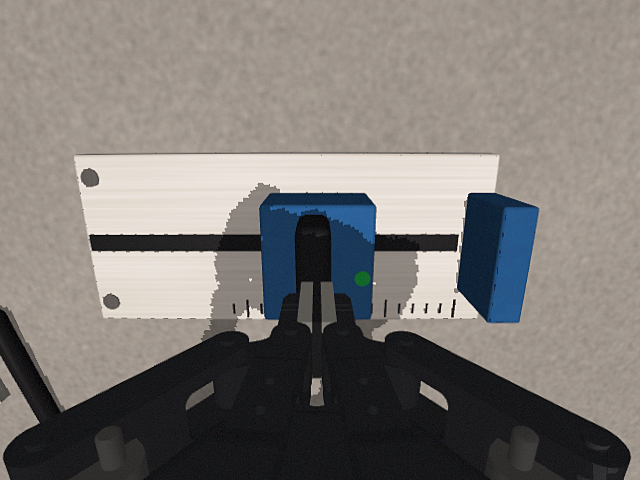

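The pads are visibly closed on the bar (gap at x≈317, bar between them), though the opening reads 0. I'll turn a little and check by eye and moment.

```bash
python3 -m jog '[[0,0,0,0,0,0,0.02],[0,0,0,0,0,0,0.04],[0,0,0,0,0,0,0.06],[0,0,0,0,0,0,0.06]]' 60
python3 - <<'E'
from h import *
s=get_state();print(s["moment"],s["finger_gap"],s["gripper_force"])
E
python3 w.py w3
```

```text
clock: 3.3
position: [0.5441, -0.2537, 0.0907]
tool_rot: [3.128, 0.295, -0.0]
force: [0.6, -0.5, -0.2]
finger_gap: -0.0001
gripper_force: 0.0
[-0.01336467  0.05778796 -0.04549276] -5.932333566993683e-05 0.0
3.3 [ 0.5441 -0.2537  0.0907] yaw -79.2 q [-0.56  0.6   1.47 -0.    1.07  0.82]
[ 0.61310095 -0.24085316  0.24833777]
fixed top [ 529.7 -360.8] [21.2 57.4] long deg 169.0 px [457 275] [530 366]
carriage top [ 544.  -254.5] [63.2 68.7] long deg 169.3 px [246 189] [391 312]
carriage top [ 532.7 -354.7] [17.9 59.3] long deg 153.6 px [453 272] [526 353]
knob top [ 560.3 -254.9] [15.6 34.5] long deg 169.8 px [295 226] [353 293]
brick on bed [ 532.3 -277.8] [8.1 7.7] long deg 47.5 px [346 286] [360 300]
```

```bash
python3 - <<'E'
from h import *
import pickle
s,c,o,d,P=pickle.load(open("w.pkl","rb"))
im=c["image"];save("w3c",cv2.resize(im[180:440,200:440],(552,598),interpolation=cv2.INTER_CUBIC))
T=np.array(c["tool_from_camera"]);f=cam(c);print(T.round(3),f,c["cx"],c["cy"])
R=Ro.from_rotvec(s["tool_rot"]).as_matrix()
tool=(P-s["position"])@R
for v in range(230,430,15):
    print(v,[tuple((tool[v,u]*1000).round().astype(int)) for u in (296,306,312,318,324,330,340)])
E
```

```text
[[-0.    -0.961 -0.278  0.07 ]
 [ 1.    -0.     0.001  0.   ]
 [-0.001 -0.278  0.961 -0.158]
 [ 0.     0.     0.     1.   ]] 356.2941080597494 316.41255689838084 237.09694978028676
230 [(np.int64(20), np.int64(-11), np.int64(31)), (np.int64(20), np.int64(-5), np.int64(32)), (np.int64(20), np.int64(-2), np.int64(32)), (np.int64(28), np.int64(1), np.int64(1)), (np.int64(31), np.int64(4), np.int64(-10)), (np.int64(30), np.int64(6), np.int64(-9)), (np.int64(30), np.int64(11), np.int64(-8))]
245 [(np.int64(11), np.int64(-11), np.int64(32)), (np.int64(11), np.int64(-5), np.int64(31)), (np.int64(20), np.int64(-2), np.int64(1)), (np.int64(24), np.int64(1), np.int64(-11)), (np.int64(24), np.int64(4), np.int64(-11)), (np.int64(24), np.int64(6), np.int64(-11)), (np.int64(24), np.int64(11), np.int64(-12))]
260 [(np.int64(2), np.int64(-11), np.int64(31)), (np.int64(13), np.int64(-5), np.int64(2)), (np.int64(17), np.int64(-2), np.int64(-10)), (np.int64(17), np.int64(1), np.int64(-11)), (np.int64(18), np.int64(4), np.int64(-12)), (np.int64(18), np.int64(6), np.int64(-12)), (np.int64(17), np.int64(1
[... 2784 characters left out ...]
p.int64(5), np.int64(-65)), (np.int64(16), np.int64(5), np.int64(-94))]
410 [(np.int64(9), np.int64(-4), np.int64(-91)), (np.int64(9), np.int64(-2), np.int64(-90)), (np.int64(9), np.int64(-1), np.int64(-90)), (np.int64(10), np.int64(1), np.int64(-91)), (np.int64(9), np.int64(2), np.int64(-90)), (np.int64(10), np.int64(3), np.int64(-91)), (np.int64(70), np.int64(0), np.int64(-158))]
425 [(np.int64(10), np.int64(-4), np.int64(-95)), (np.int64(10), np.int64(-2), np.int64(-96)), (np.int64(10), np.int64(-1), np.int64(-96)), (np.int64(10), np.int64(1), np.int64(-96)), (np.int64(10), np.int64(2), np.int64(-96)), (np.int64(11), np.int64(3), np.int64(-96)), (np.int64(11), np.int64(5), np.int64(-97))]
```

View pics/w3c.png

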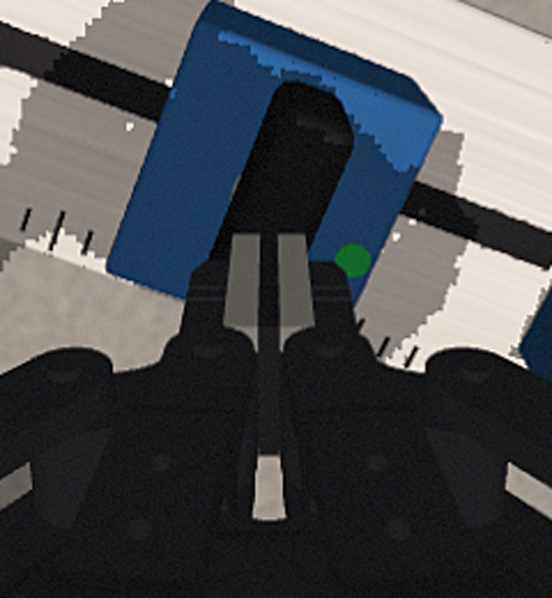

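The picture shows the closed pads in the air just over the bar. From depth, the pad edges run from 20 to 52 mm behind the reported TCP, so the fingertips sit about 19 mm *behind* the reported TCP, not 19 mm ahead. The reported origin is therefore about 38 mm beyond the true grasp point, so I'll correct all heights by -38 mm. Re-aligning and going lower.

```bash
python3 -m jog '[[1,0,0,0.1,0,0,-0.02],[1,0,0,0.1,0,0,-0.04],[1,0,0,0.1,0,0,-0.06],[1,0,0,0.1,0,0,-0.06],[1,0,0,0.1,0,0,-0.06],[1,0,0,0.1,0,0,-0.06]]' 40
python3 -m jog '[[1,0,0,-0.1,0,0,0],[1,0,0,-0.2,0,0,0],[1,0,0,-0.3,0,0,0],[1,0,0,-0.36,0,0,0],[1,0,0,-0.42,0,0,0],[1,0,0,-0.42,0,0,0]]'
python3 -m jog '[[0,0,0,0,0,0,0],[0,0,0,0,0,0,0],[0,0,0,0,0,0,0],[0,0,0,0,0,0,0],[0,0,0,0,0,0,0],[0,0,0,0,0,0,0]]' 40
python3 w.py w4
```

```text
clock: 3.95
position: [0.5441, -0.2537, 0.1026]
tool_rot: [3.128, -0.295, -0.0]
force: [1.0, 0.8, -1.0]
finger_gap: 0.0847
gripper_force: 0.0
clock: 4.55
position: [0.5436, -0.2534, 0.051]
tool_rot: [-3.127, 0.297, 0.003]
force: [0.2, 0.3, -0.5]
finger_gap: 0.0851
gripper_force: 0.0
clock: 5.15
position: [0.5443, -0.2537, 0.0527]
tool_rot: [3.127, -0.297, 0.001]
force: [-0.1, 1.6, 2.8]
finger_gap: 0.0155
gripper_force: 42.4
5.15 [ 0.5443 -0.2537  0.0527] yaw -100.9 q [-0.56  0.64  1.51 -0.    0.99  1.2 ]
[ 0.61320585 -0.26724486  0.21040522]
fixed top [ 524.1 -359.9] [21.2 68.8] long deg 169.4 px [520 223] [589 361]
carriage top [ 552.1 -257.7] [62.8 51.8] long deg 79.0 px [249 221] [392 327]
carriage top [ 526.7 -353.5] [19.8 71. ] long deg 155.3 px [516 221] [584 357]
knob top [ 549.  -256.4] [56.8 39.1] long deg 13.3 px [253 253] [379 405]
brick on bed [ 531.3 -281.3] [4.3 7. ] long deg 132.5 px [374 303] [384 318]
```

```bash
python3 -m jog '[[0,0,0,0,0,0,0.02],[0,0,0,0,0,0,0.04],[0,0,0,0,0,0,0.06],[0,0,0,0,0,0,0.08],[0,0,0,0,0,0,0.1],[0,0,0,0,0,0,0.12],[0,0,0,0,0,0,0.14],[0,0,0,0,0,0,0.16],[0,0,0,0,0,0,0.18],[0,0,0,0,0,0,0.2],[0,0,0,0,0,0,0.212],[0,0,0,0,0,0,0.212]]' 50
python3 w.py w5
```

```text
clock: 6.4
position: [0.5437, -0.253, 0.0527]
tool_rot: [-2.64, -1.701, 0.0]
force: [-3.1, 3.9, 6.0]
finger_gap: 0.0155
gripper_force: 49.9
6.4 [ 0.5437 -0.253   0.0527] yaw -24.4 q [-0.56  0.64  1.51  0.    0.99 -0.14]
[ 0.57268894 -0.18933151  0.21039838]
carriage top [ 543.1 -254.9] [62.6 68.5] long deg 169.1 px [228 217] [400 339]
knob top [ 546.8 -249.2] [57.1 38.9] long deg 89.5 px [253 253] [378 405]
brick on bed [ 515.1 -246.7] [8.8 5.8] long deg 46.4 px [248 299] [261 317]
```

View pics/w5.png

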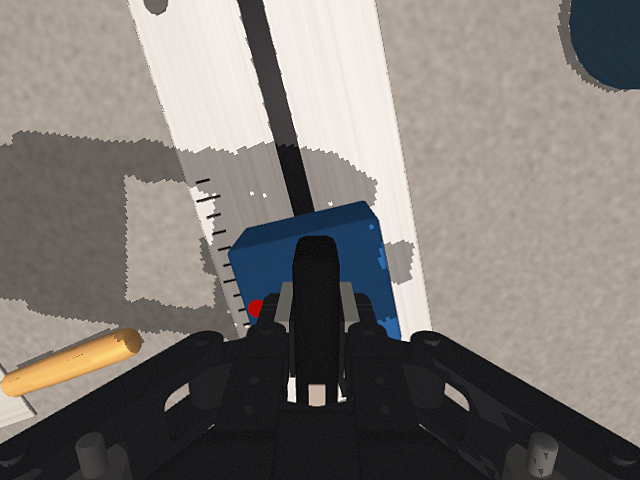

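The knob bar has turned with the tool and the red dot is uncovered at (257,308). Drawing the carriage back.

```bash
python3 -m jog '[[0,0.02,0.1,0,0,0,0],[0,0.05,0.26,0,0,0,0],[0,0.08,0.42,0,0,0,0],[0,0.11,0.58,0,0,0,0],[0,0.14,0.71,0,0,0,0],[0,0.155,0.8,0,0,0,0],[0,0.155,0.8,0,0,0,0],[0,0.155,0.8,0,0,0,0]]' 50
python3 w.py w6
python3 -m jog '[[1,0,0,0,0,0,0],[1,0,0,0,0,0,0],[1,0,0,0,0,0,0],[1,0,0,0.3,0,0,0],[1,0,0,0.6,0,0,0],[1,0,0,1,0,0,0],[1,0,0,1,0,0,0]]' 50
python3 w.py w7
```

```text
clock: 7.25
position: [0.5622, -0.1564, 0.0527]
tool_rot: [-2.641, -1.698, 0.001]
force: [-3.3, 4.2, 7.6]
finger_gap: 0.0154
gripper_force: 50.0
7.25 [ 0.5622 -0.1564  0.0527] yaw -24.5 q [-0.4   0.62  1.56  0.    0.97  0.02]
[ 0.59137167 -0.09280254  0.21040365]
carriage top [ 561.6 -158.3] [62.5 68.4] long deg 168.9 px [228 217] [400 339]
knob top [ 563.  -151.6] [56.9 38.9] long deg 41.6 px [255 253] [380 405]
brick on bed [ 533.6 -150.4] [9.3 5.4] long deg 50.3 px [248 299] [261 317]
clock: 8.0
position: [0.5662, -0.1593, 0.1792]
tool_rot: [2.634, 1.692, 0.011]
force: [0.2, -0.2, -0.3]
finger_gap: 0.0859
gripper_force: 0.0
8.0 [ 0.5662 -0.1593  0.1792] yaw -24.6 q [-0.4   0.48  1.41  0.    1.24  0.02]
[ 0.59335093 -0.09468223  0.336805  ]
carriage top [ 579. -163.] [63.4 32.9] long deg 79.0 px [310 180] [358 263]
carriage top [ 543.5 -155.8] [62.9 32.5] long deg 79.2 px [258 191] [297 271]
knob top [ 561.9 -156.7] [64.3 15.4] long deg 65.6 px [296 193] [319 283]
brick on bed [ 777.8 -213. ] [72.1 36.2] long deg 57.8 px [552 127] [609 219]
brick on bed [ 736.5 -187.9] [76.2 30.3] long deg 59.5 px [510 121] [561 219]
```

```bash
python3 -m jog '[[1,-0.02,0.3,0.1,0,0,-0.02],[1,-0.04,0.65,0.1,0,0,-0.03],[1,-0.065,0.95,0.1,0,0,-0.04]]'
python3 -m jog '[[1,-0.02,0.35,0,0,0,-0.02],[1,-0.04,0.65,0,0,0,-0.03],[1,-0.065,0.95,0,0,0,-0.04]]'
python3 -m jog '[[1,-0.02,0.35,0,0,0,-0.02],[1,-0.04,0.65,0,0,0,-0.03],[1,-0.065,0.95,0,0,0,-0.04]]'
python3 -m jog '[[1,-0.02,0.35,0,0,0,-0.02],[1,-0.04,0.65,0,0,0,-0.032],[1,-0.065,0.85,0,0,0,-0.032],[1,-0.065,0.85,0,0,0,-0.032],[1,-0.065,0.85,0,0,0,-0.032]]'
python3 w.py w8
```

```text
clock: 8.35
position: [0.5543, -0.0424, 0.1832]
tool_rot: [-2.836, -1.348, 0.002]
force: [0.3, -0.1, -0.3]
finger_gap: 0.0857
gripper_force: 0.0
clock: 8.65
position: [0.5463, 0.0717, 0.1829]
tool_rot: [-2.983, -0.983, 0.003]
force: [1.5, 0.1, 0.6]
finger_gap: 0.0853
gripper_force: 0.0
clock: 8.95
position: [0.5385, 0.1857, 0.1828]
tool_rot: [3.083, 0.602, -0.003]
force: [0.8, -0.5, -0.1]
finger_gap: 0.0854
gripper_force: 0.0
clock: 9.45
position: [0.531, 0.2861, 0.1829]
tool_rot: [3.127, 0.296, -0.003]
force: [-0.2, -0.8, -0.3]
finger_gap: 0.0856
gripper_force: 0.0
9.45 [0.531  0.2861 0.1829] yaw -79.2 q [ 0.37  0.51  1.35 -0.    1.29  1.75]
[0.60024909 0.29922358 0.34036703]
brick tray [531.9 298.2] [117.5  51.7] long deg 10.8 px [269 145] [333 284]
brick tray [549.1 105.2] [118.9  53.6] long deg 9.3 px [489 169] [571 304]
```

View pics/w8.png

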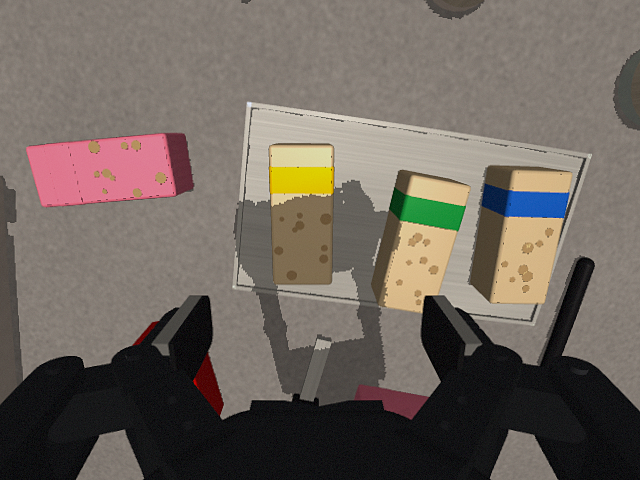

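The wrist view shows the yellow-banded brick at (301,213), square to the jaws; green (425,240) is clear of the right finger. Descending.

```bash
python3 -m jog '[[1,0.01,0.1,-0.1,0,0,0],[1,0.01,0.1,-0.4,0,0,0],[1,0.01,0.1,-0.7,0,0,0],[1,0.01,0.1,-0.9,0,0,0],[1,0.01,0.1,-0.9,0,0,0]]' 50
python3 -m jog '[[1,0,0,-0.15,0,0,0],[1,0,0,-0.3,0,0,0],[1,0,0,-0.45,0,0,0],[1,0,0,-0.55,0,0,0],[1,0,0,-0.62,0,0,0],[1,0,0,-0.62,0,0,0]]'
python3 -m jog '[[0,0,0,0,0,0,0],[0,0,0,0,0,0,0],[0,0,0,0,0,0,0],[0,0,0,0,0,0,0],[0,0,0,0,0,0,0]]' 50
```

```text
clock: 10.0
position: [0.5303, 0.2967, 0.0718]
tool_rot: [3.126, 0.291, -0.013]
force: [-0.5, 0.4, -0.8]
finger_gap: 0.0852
gripper_force: 0.0
clock: 10.6
position: [0.5326, 0.298, 0.0014]
tool_rot: [3.128, 0.293, -0.002]
force: [-0.4, 0.6, -1.0]
finger_gap: 0.0856
gripper_force: 0.0
clock: 11.1
position: [0.5335, 0.2987, 0.0031]
tool_rot: [-3.127, -0.294, -0.003]
force: [-0.7, 0.3, 6.3]
finger_gap: 0.0514
gripper_force: 54.1
```

```bash
python3 -m jog '[[0,0,0,0.1,0,0,0],[0,0,0,0.3,0,0,0],[0,0,0,0.6,0,0,0],[0,0,0,0.85,0,0,0],[0,0,0,1,0,0,0],[0,0,0,1,0,0,0]]' 60
python3 -m jog '[[0,0,-0.15,0.1,0,0,0.01],[0,0,-0.35,0.2,0,0,0.02],[0,0,-0.65,0.3,0,0,0.03],[0,0,-0.97,0.3,0,0,0.038]]'
python3 -m jog '[[0,0,-0.3,0,0,0,0.015],[0,0,-0.65,0,0,0,0.03],[0,0,-0.97,0,0,0,0.038]]'
python3 -m jog '[[0,0,-0.3,0,0,0,0.015],[0,0,-0.65,0,0,0,0.03],[0,0.02,-0.97,0,0,0,0.038]]'
python3 -m jog '[[0,0,-0.3,0,0,0,0.015],[0,0,-0.65,0,0,0,0.03],[0,0.02,-0.97,0,0,0,0.038]]'
python3 -m jog '[[0,0,-0.3,0,0,0,0.015],[0,0,-0.6,0,0,0,0.03],[0,0,-0.85,0,0,0,0.038],[0,0,-0.97,0,0,0,0.038],[0,0,-0.97,0,0,0,0.038],[0,0,-0.97,0,0,0,0.038]]'
python3 w.py w9
```

```text
clock: 11.7
position: [0.534, 0.2988, 0.1251]
tool_rot: [-3.126, -0.294, -0.008]
force: [-0.1, -0.3, -3.5]
finger_gap: 0.051
gripper_force: 63.8
clock: 12.1
position: [0.5326, 0.1812, 0.158]
tool_rot: [3.069, 0.67, 0.001]
force: [0.8, 0.1, -4.1]
finger_gap: 0.0513
gripper_force: 63.8
clock: 12.4
position: [0.5314, 0.0638, 0.1564]
tool_rot: [-2.967, -1.03, 0.005]
force: [-0.1, -0.2, -3.2]
finger_gap: 0.0512
gripper_force: 63.9
clock: 12.7
position: [0.5337, -0.0525, 0.1564]
tool_rot: [-2.823, -1.375, 0.004]
force: [0.4, 0.2, -2.9]
finger_gap: 0.0513
gripper_force: 63.9
clock: 13.0
position: [0.5362, -0.1687, 0.1563]
tool_rot: [-2.638, -1.701, 0.003]
force: [1.0, 0.2, -2.6]
finger_gap: 0.0514
gripper_force: 63.9
clock: 13.6
position: [0.537, -0.2826, 0.1569]
tool_rot: [-2.421, -1.998, 0.0]
force: [-0.5, 0.5, -3.3]
finger_gap: 0.051
gripper_force: 64.0
13.6 [ 0.537  -0.2826  0.1569] yaw -10.9 q [-0.61  0.54  1.37  0.    1.23 -0.42]
[ 0.55041806 -0.21404698  0.31461172]
carriage top [ 560.7 -162. ] [59.7 68.8] long deg 169.1 px [264   0] [371  99]
knob top [ 557.6 -167.1] [47.8 15.9] long deg 65.6 px [292   0] [339  91]
brick on bed [ 732.2 -203.1] [30.9 75.1] long deg 94.2 px [560   0] [609 119]
brick on bed [ 775.3 -500.1] [29.9  8.4] long deg 0.5 px [607 409] [639 420]
```

View pics/w9.png

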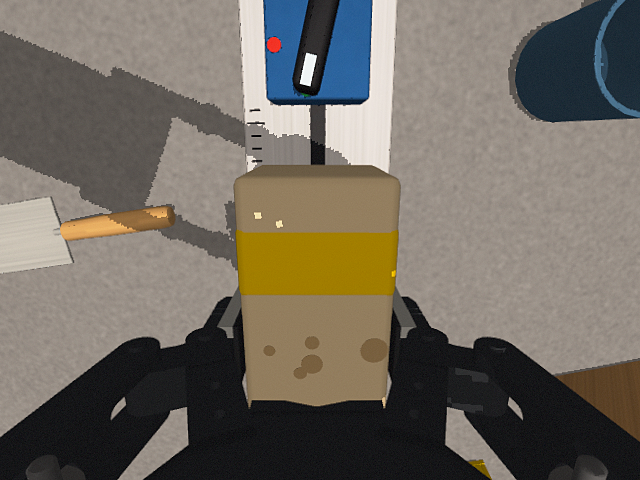

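The brick is held straight and central over the bed, yellow band (317,263) toward the carriage; the knob is still free with its stripe at (308,70). Lowering.

```bash
python3 -m jog '[[0,0.01,0,-0.1,0,0,0],[0,0.01,0,-0.3,0,0,0],[0,0.01,0,-0.5,0,0,0],[0,0.01,0,-0.7,0,0,0],[0,0.01,0,-0.85,0,0,0],[0,0.01,0,-0.95,0,0,0],[0,0.01,0,-0.95,0,0,0]]'
python3 -m jog '[[0,0,0,-0.06,0,0,0],[0,0,0,-0.12,0,0,0],[0,0,0,-0.17,0,0,0],[0,0,0,-0.2,0,0,0],[0,0,0,-0.22,0,0,0],[0,0,0,-0.23,0,0,0],[0,0,0,-0.23,0,0,0]]'
```

```text
clock: 14.35
position: [0.5378, -0.2822, 0.0418]
tool_rot: [-2.418, -2.0, 0.001]
force: [-0.4, 0.1, -2.2]
finger_gap: 0.0514
gripper_force: 63.9
clock: 15.05
position: [0.5388, -0.2838, 0.0163]
tool_rot: [2.422, 2.001, 0.0]
force: [0.1, -0.9, -3.5]
finger_gap: 0.0516
gripper_force: 63.9
```

```bash
python3 -m jog '[[0,0,0,-0.01,0,0,0],[0,0,0,-0.02,0,0,0],[0,0,0,-0.03,0,0,0],[0,0,0,-0.03,0,0,0]]'
python3 -m jog '[[0,0,0,-0.01,0,0,0],[0,0,0,-0.01,0,0,0],[0,0,0,-0.01,0,0,0]]'
```

```text
clock: 15.45
position: [0.5386, -0.2837, 0.0126]
tool_rot: [-2.422, -2.001, 0.0]
force: [-0.9, -1.0, -2.9]
finger_gap: 0.0516
gripper_force: 63.9
clock: 15.75
position: [0.5388, -0.2838, 0.0121]
tool_rot: [2.421, 2.001, 0.0]
force: [-1.7, 1.1, 3.4]
finger_gap: 0.0513
gripper_force: 64.7
```

Contact felt (force up). Releasing and rising.

```bash
python3 -m jog '[[0.7,0,0,0,0,0,0],[0.8,0,0,0,0,0,0],[1,0,0,0,0,0,0],[1,0,0,0,0,0,0],[1,0,0,0.15,0,0,0],[1,0,0,0.4,0,0,0],[1,0,0,0.7,0,0,0],[1,0,0,1,0,0,0],[1,0,0,1,0,0,0],[1,0,0,1,0,0,0]]'
python3 w.py w10; python3 - <<'E'
from h import *
s,c,o,d,P=shot("top")
Z=P[...,2];print(s["clock"])
E
```

```text
clock: 16.75
position: [0.539, -0.2839, 0.1322]
tool_rot: [2.42, 2.0, 0.001]
force: [-0.6, -0.2, -1.2]
finger_gap: 0.0852
gripper_force: 0.0
16.75 [ 0.539  -0.2839  0.1322] yaw -10.9 q [-0.61  0.57  1.4   0.    1.17 -0.42]
[ 0.55182611 -0.2148644   0.28979578]
fixed top [ 522.8 -359.6] [20.1 68.6] long deg 169.1 px [267 334] [361 358]
carriage top [ 559.8 -166.7] [51.  68.8] long deg 169.1 px [254   0] [373  94]
carriage top [ 524.2 -352. ] [ 4.4 67.4] long deg 168.3 px [268 330] [360 336]
knob top [ 555.8 -171.4] [38.4 15.9] long deg 65.8 px [284   0] [332  83]
brick on bed [ 538.6 -284.9] [117.2  51.8] long deg 79.1 px [276 155] [356 323]
brick on bed [ 730.7 -208.5] [25.4 71.6] long deg 103.8 px [584   0] [637 116]
16.8
```

The brick lies at (538.6, -284.9) mm, 79.1°, square to the jig. Back to the knob to push the carriage up.

```bash
python3 -m jog '[[1,0.05,0.25,0.1,0,0,-0.01],[1,0.1,0.6,0.1,0,0,-0.025],[1,0.19,0.95,0.1,0,0,-0.038],[1,0.19,0.95,0.1,0,0,-0.038]]'
python3 -m jog '[[1,0,0.11,-0.1,0,0,0],[1,0,0.11,-0.3,0,0,0],[1,0,0.11,-0.5,0,0,0],[1,0,0.11,-0.65,0,0,0],[1,0,0.11,-0.76,0,0,0],[1,0,0.11,-0.76,0,0,0]]'
python3 -m jog '[[0,0,0,0,0,0,0],[0,0,0,0,0,0,0],[0,0,0,0,0,0,0],[0,0,0,0,0,0,0],[0,0,0,0,0,0,0],[0,0,0,0,0,0,0]]' 50
```

```text
clock: 17.25
position: [0.5615, -0.1646, 0.1419]
tool_rot: [-2.637, -1.7, 0.001]
force: [-0.6, 0.1, -0.1]
finger_gap: 0.0854
gripper_force: 0.0
clock: 17.85
position: [0.5598, -0.1563, 0.0496]
tool_rot: [-2.639, -1.696, 0.005]
force: [-0.6, 0.5, -0.2]
finger_gap: 0.0851
gripper_force: 0.0
clock: 18.45
position: [0.562, -0.1567, 0.053]
tool_rot: [2.642, 1.698, 0.001]
force: [0.3, 0.3, 3.9]
finger_gap: 0.0158
gripper_force: 50.0
```

```bash
python3 -m jog '[[0,-0.01,-0.05,0,0,0,0],[0,-0.02,-0.11,0,0,0,0],[0,-0.034,-0.17,0,0,0,0],[0,-0.046,-0.23,0,0,0,0],[0,-0.057,-0.29,0,0,0,0],[0,-0.062,-0.32,0,0,0,0],[0,-0.062,-0.32,0,0,0,0]]'
python3 -m jog '[[0,-0.003,-0.016,0,0,0,0],[0,-0.003,-0.016,0,0,0,0]]'
python3 -m jog '[[0,-0.003,-0.016,0,0,0,0],[0,-0.003,-0.016,0,0,0,0]]'
```

```text
clock: 19.15
position: [0.5545, -0.1958, 0.053]
tool_rot: [2.642, 1.697, 0.002]
force: [1.2, 1.4, 5.4]
finger_gap: 0.0155
gripper_force: 50.4
clock: 19.35
position: [0.5543, -0.1971, 0.053]
tool_rot: [2.642, 1.698, 0.002]
force: [1.8, 2.5, 5.1]
finger_gap: 0.0153
gripper_force: 50.4
clock: 19.55
position: [0.554, -0.1988, 0.053]
tool_rot: [2.642, 1.698, 0.002]
force: [1.8, 3.7, 5.3]
finger_gap: 0.0153
gripper_force: 50.5
```

```bash
for i in 1; do python3 -m jog '[[0,-0.003,-0.016,0,0,0,0],[0,-0.003,-0.016,0,0,0,0]]'; done
python3 -m jog '[[0,-0.002,-0.012,0,0,0,0],[0,-0.002,-0.012,0,0,0,0]]'
python3 w.py w11
```

```text
clock: 19.75
position: [0.5537, -0.1997, 0.053]
tool_rot: [-2.643, -1.698, -0.004]
force: [2.6, 8.6, 7.1]
finger_gap: 0.0153
gripper_force: 50.6
clock: 19.95
position: [0.5538, -0.1997, 0.053]
tool_rot: [-2.641, -1.697, -0.006]
force: [5.2, 13.3, 7.3]
finger_gap: 0.0154
gripper_force: 50.7
19.95 [ 0.5538 -0.1997  0.053 ] yaw -24.6 q [-0.48  0.62  1.54  0.01  0.97 -0.05]
[ 0.58249277 -0.13652648  0.21089453]
carriage top [ 553.3 -201.5] [62.9 68.5] long deg 169.1 px [228 215] [400 339]
knob top [ 554.5 -194.9] [57.4 38.8] long deg 42.0 px [255 251] [379 405]
brick on bed [ 544.  -251.7] [13.7  4. ] long deg 66.5 px [338 378] [346 401]
brick on bed [ 526.1 -193.2] [7.  6.9] long deg 11.3 px [248 298] [261 315]
```

Snug: force rises without motion, and the measured gap is about 120 mm. Locking the knob.

```bash
python3 -m jog '[[0,0,0,0,0,0,-0.02],[0,0,0,0,0,0,-0.04],[0,0,0,0,0,0,-0.06],[0,0,0,0,0,0,-0.08],[0,0,0,0,0,0,-0.1],[0,0,0,0,0,0,-0.12],[0,0,0,0,0,0,-0.14],[0,0,0,0,0,0,-0.16],[0,0,0,0,0,0,-0.18],[0,0,0,0,0,0,-0.2],[0,0,0,0,0,0,-0.213],[0,0,0,0,0,0,-0.213]]'
python3 -m jog '[[0,0,0,0,0,0,0],[0,0,0,0,0,0,0]]'
python3 -m jog '[[1,0,0,0,0,0,0],[1,0,0,0,0,0,0],[1,0,0,0,0,0,0],[1,0,0,0,0,0,0],[1,0,0,0.2,0,0,0],[1,0,0,0.5,0,0,0],[1,0,0,0.8,0,0,0],[1,0,0,1,0,0,0],[1,0,0,1,0,0,0]]'
python3 -m jog '[[1,-0.2,0,0.2,0,0,0],[1,-0.5,0,0.2,0,0,0],[1,-0.5,0,0.2,0,0,0],[1,-0.5,0,0.2,0,0,0]]'
python3 w.py w12
```

```text
clock: 21.2
position: [0.5542, -0.2005, 0.053]
tool_rot: [-3.124, 0.31, -0.004]
force: [5.1, 9.8, 5.7]
finger_gap: 0.0154
gripper_force: 50.5
clock: 21.4
position: [0.5542, -0.2005, 0.053]
tool_rot: [-3.124, 0.307, -0.004]
force: [5.3, 9.7, 4.7]
finger_gap: 0.0148
gripper_force: 50.5
clock: 22.3
position: [0.5545, -0.2033, 0.1764]
tool_rot: [3.123, -0.307, 0.011]
force: [0.0, -0.6, -0.5]
finger_gap: 0.0858
gripper_force: 0.0
clock: 22.7
position: [0.4923, -0.2023, 0.1959]
tool_rot: [-3.126, 0.309, 0.001]
force: [0.1, -0.3, 0.4]
finger_gap: 0.0854
gripper_force: 0.0
22.7 [ 0.4923 -0.2023  0.1959] yaw -101.3 q [-0.53  0.37  1.54 -0.    1.23  1.23]
[ 0.56124819 -0.21641144  0.35345016]
fixed top [ 522.9 -360.3] [20.6 69.3] long deg 168.4 px [485 102] [521 191]
carriage top [ 549.7 -220.9] [26.5 68.2] long deg 169.7 px [307 103] [341 190]
carriage top [ 557.  -180.8] [18.4 68.2] long deg 168.9 px [261 104] [286 191]
knob top [ 553.4 -201.2] [15.8 64.3] long deg 169.2 px [284 101] [308 197]
brick tray [512.7  73.4] [29.6 65.6] long deg 154.3 px [  0 218] [ 31 284]
brick tray [667.9   7.1] [15.9  2.9] long deg 76.9 px [ 3 56] [22 60]
brick on bed [ 537. -293.] [119.1  51.9] long deg 79.1 px [342 112] [493 179]
brick on bed [678.9 -21.3] [12.8 48.7] long deg 128.7 px [9 0] [45 55]
```

View pics/w12.png

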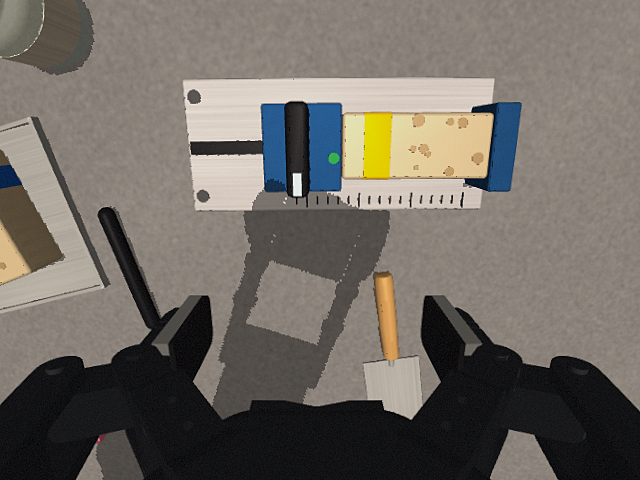

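The brick (418,145) sits flush between the carriage (342) and the fixed jaw (493). The knob bar at (297,149) is at 169.2°, its locked angle, and nothing is touched.

```bash
python3 -c "from bench import *;print(sign_off())"
```

```text
the job is handed in; nothing more can be done
None
```

The yellow-banded brick is clamped snug and square between the jaws, with the measured gap about 120 mm and the knob back at its locked angle. I moved no other object, the gripper is clear of everything, and the job is handed in; the sign-off gave no verdict.

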